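# Work a board clamp's stiff new screw down, half forward and a quarter back

## Task

Clamp the cutting board down with the crank screw above it. The thread is new and stiff, so work it in as one cuts a thread with a tap: half a turn clockwise (seen from above), a quarter turn back, another half turn clockwise and a quarter turn back, stopping briefly at each reversal; then keep turning clockwise until the crank comes to its stop and the rubber pad is pressed on the board. Leave the crank there, and do not shift the board or the kitchen things standing around.

Things in the scene. Friction and masses are not known exactly. Their poses are not given: they have to be found in the camera images.
- crank (a joint): the screw crank: angle in rad, grows clockwise seen from above. 0 is fully raised; 7.854 (1.25 turns) is the hard stop, where the pad is pressed on the board. It starts between 0 and 1.9. Each full turn clockwise lowers crank, knob, spindle and pad together by 16 mm (counter-clockwise raises them). The thread has friction: about 2 N at the knob turns it, and it stays where it is left.
- knob_mid (a point): middle of the upright wooden knob on the crank's free end: a cylinder 26 mm in diameter and 50 mm tall (25 mm above and below this point), with nothing above it and the steel crank arm 24 mm below this point. It stands 55 mm from the screw axis and circles it with the crank. The knob spins freely on its own pin, so that it can be held from above without turning the wrist while it is led round. Height 0.177 at the stop, up to 0.197 when raised.
- spindle_top (a point): point on the vertical screw axis, on top of the crank hub, 27 mm lower than knob_mid. It goes straight up and down with the screw, 16 mm a turn, and does not turn.
- clamp_axis (a point): top of the brass nut in the clamp's grey arm, on the vertical screw axis, 125 mm above the worktop. Four white dots round it mark quarter turns. The grey steel clamp is screwed to the worktop: foot and post 98 mm to the left (+y of its frame) of the axis, its arm reaching over the board at 89 to 115 mm height, all of it lower than the crank.
- pad_face (a point): centre of the underside of the round black rubber pad (40 mm in diameter) under the spindle. It is sprung (1.8 N per mm); at the stop it presses on the board with about 7 N.
- board: pale wooden cutting board, 200 (its x) by 300 (its y) by 16 mm, loose, lying on the worktop with its left end under the pad; origin at the centre of its underside
- honey_jar: glass honey jar with black lid, 65 mm across and 86 mm tall, origin under its centre; leave it alone
- salt_shaker: salt shaker with grey cap, 44 mm across and 90 mm tall, origin under its centre; leave it alone
- tuna_tin: flat round tin, 86 mm across and 40 mm tall, origin under its centre; leave it alone
- mug: white mug with a flower pattern, 82 mm across (114 with its handle) and 91 mm tall, on a coaster, origin under its centre; leave it alone
- pad: the same sprung rubber pad; its origin lies on the screw axis, 32 mm below pad_face

How it is judged:
By the outcome, as a careful person would: the job done as asked, in the order asked, and still so for the second after the job is handed in, with the robot touching nothing.
It also fails if it takes over 61 s, if anything falls off the work surface, if the arm or the gripper's body presses on something with over 40 N, if the wrist force passes 120 N, or if a joint passes its speed limit or range.

## Robot

A 6-joint arm with a two-finger parallel gripper is mounted at the origin on a cart in front of the work surface, level with it; the furniture and walls round the work are solid. World frame = base frame: x ahead of the robot, y to its left, z up, the work surface at z = 0. Lengths are in m, angles in degrees, forces in N, time in s.
With the tool pointing down it reaches from about 0.275 to 0.725 m from the base axis. Payload 5.6 kg.
Tool frame: the origin (TCP) lies where the fingers leave the gripper's body, on its centre line; the fingertips stand 73 mm ahead of it and the grasp point (between the pads) lies 54 mm ahead of it; z points along the fingers, y is the line along which they close (so a half turn about z gives the same grasp; the last joint's range is limited). The gripper opens to 85 mm and grips with 20 to 120 N. Pads are 22 mm wide; open, the fingers measure 114 mm over their backs; the gripper's body (76 mm by 85 mm) begins 54 mm behind the grasp point. The pads swing forward as they close: fully open they stand 13 mm farther back than shut.
Start: joints at [-51.36, 14.616, 6.199, 0, -81.583, -16.306], TCP at [0.209, -0.509, 0.304] pointing down, gripper open.
Joint ranges: [-168.99, 168.99], [-69.2, 112.95], [-62.41, 85.93], [-164.36, 98.24], [-168.68, -3.75], [-174.98, 174.98]. Speed limits (degrees/s): [147.25, 147.25, 180, 180, 180, 180].

## Interface

Orientations are given as [roll, pitch, yaw] about the fixed x, y, z axes, in that order (R = Rz(yaw) Ry(pitch) Rx(roll)).
In Python, from rig import r gives the robot as it stands.
- The arm moves only by the shell command python3 -m handwheel 'ROWS'. ROWS is text: rows parted by semicolons, each of 7 numbers parted by spaces: the shift along the world's x, y, z in cm, then the turn, a rotation vector about the world's x, y, z in units of 6 degrees (1.0 is 6 degrees), then the opening, from 0 (shut) to 1 (fully open). A call has 1 to 8 rows; each row shifts and turns the commanded pose from where the row before left it; what a row does not reach is not made up. A row lasts 1/8 s, in which the tool goes at most 62.5 mm and 10.7 degrees, less where a joint would pass 70% of its speed; a pose out of reach is approached as far as the arm can. A call is refused whole if a number of a shift passes 6.25 or a number of a turn 1, either way. A call with a gripper value outside its range is refused whole. The fingers move at their own pace and stop on an object; the grip force is fixed at half the most. Time passes only in rows, so rows that do not move let the fingers close. It gives the time, the measured TCP pose, the force, the opening and the grip force at its end, in the units of the state.
- r.read_state(): the state, without advancing time (a new reading comes with each control period).
- r.camera(name): name is "side" or "top"; returns a dict with "frame" (420x560x3 uint8, red, green, blue), "fov_y" (degrees; the focal length in pixels is half the picture's height over the tangent of half this angle, whatever the lens; pixels are square), "cx", "cy" (the principal point, pixels), "k1" (the pictures are not rectified: a ray, as slopes to the right and down, at radius r is drawn at 1 + k1 r^2 times it, then the intrinsics apply), "rvec" (rotation vector, rad) and "tvec" (3), from world to camera coordinates, as OpenCV has them. Camera axes: x right, y down, z forward; pixel columns grow to the right and rows downward; lengths in m; the calibration is good to about 2 mm. A picture is of the moment at which its call begins. There is no depth.
- r.sign_off(): hands the job in; it is judged then, once.
The state is a dict: "t": time; "q": joint angles; "joint_velocities": joint speeds; "joint_torque": joint torques, N m; "eef_pos": TCP position; "orientation": TCP orientation; "ft_force": force on the tool from outside, world axes, zero at the start; "wrist_torque": the same for the moment, N m; "gripper_width": finger opening in m; "grasp_force": force on a finger pad.
Only numpy, scipy, OpenCV 4.12 (cv2) and the standard library are available. Lean on these libraries where they do the work, as an engineer would, in place of code of your own. Each camera call takes 0.05 s, during which the arm holds its last target. There are 200 camera calls.

## Working session

There is one attempt and no reset: what is moved stays moved. The work goes in short steps, Python scripts to look and compute and a shell command to move; the robot and the scene stay as the last step left them, time stands still between calls to the robot, and variables do not carry over. Pictures are saved under pics/ and viewed, at most 10 in all, crops included, and the job is handed in when it is done.

```bash
ls; mkdir -p pics; cat > h.py <<'E'
import numpy as np, cv2
from rig import r
def cam(n):
    c=r.camera(n); c['R']=cv2.Rodrigues(np.array(c['rvec'],float))[0]; c['t']=np.array(c['tvec'],float).ravel()
    c['f']=210/np.tan(np.radians(c['fov_y'])/2); return c
def save(c,p): cv2.imwrite(p,cv2.cvtColor(c['frame'],cv2.COLOR_RGB2BGR))
def ray(c,u,v):
    d=np.array([(u-c['cx'])/c['f'],(v-c['cy'])/c['f']]); s=d.copy()
    for _ in range(30): s=d/(1+c['k1']*(s@s))
    w=c['R'].T@np.array([*s,1]); return -c['R'].T@c['t'], w/np.linalg.norm(w)
def proj(c,P):
    p=c['R']@np.array(P,float)+c['t']; s=p[:2]/p[2]; s=s*(1+c['k1']*(s@s)); return s*c['f']+[c['cx'],c['cy']]
def tri(a,pa,b,pb):
    o1,d1=ray(a,*pa);o2,d2=ray(b,*pb)
    A=np.stack([d1,-d2],1); k=np.linalg.lstsq(A,o2-o1,rcond=None)[0]
    p,q=o1+k[0]*d1,o2+k[1]*d2; return (p+q)/2,np.linalg.norm(p-q)
def onz(c,u,v,z):
    o,d=ray(c,u,v); return o+d*(z-o[2])/d[2]
E
python3 - <<'E'
from h import *
for n in('top','side'):
    c=cam(n); save(c,f'pics/{n}0.png'); print(n,c['fov_y'],c['cx'],c['cy'],c['k1'],-c['R'].T@c['t'])
print(r.read_state())
E
```

```text
pics
top 48.05364590202623 282.69314405010834 207.42661355559994 -0.042948774718575 [-0.44388969 -0.18034354  1.56218294]
side 49.54680145876632 283.5115918453072 210.4252022987897 0.033587370267063564 [ 0.52227878 -1.15866843  1.05420607]
{'t': 0.1, 'q': array([-5.13612580e+01,  1.46509139e+01,  6.13847765e+00, -2.22726747e-02,
       -8.15840030e+01, -1.63067992e+01]), 'joint_velocities': array([-0.00621149, -0.21936926,  0.13590904,  0.13548391,  0.03046176,
        0.06584669]), 'joint_torque': array([-2.46291835e-03, -3.87601376e+01,  2.38475436e+01,  5.37792966e+00,
       -3.74775496e-03, -8.32253626e-07]), 'eef_pos': array([ 0.20891595, -0.50843781,  0.30308236]), 'orientation': array([ 1.79901255e+02, -5.93722657e-03, -1.57671330e+02]), 'ft_force': array([-0.6456842 , -0.82747668,  0.7102082 ]), 'wrist_torque': array([ 0.01195247, -0.01770511,  0.0530379 ]), 'grasp_force': 0.0, 'gripper_width': 0.08545640168559654}
```

View pics/top0.png

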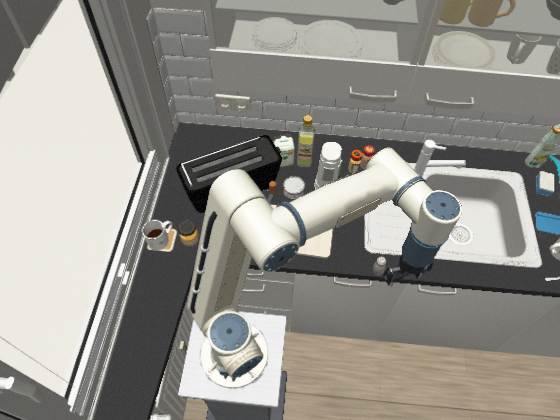

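View pics/side0.png

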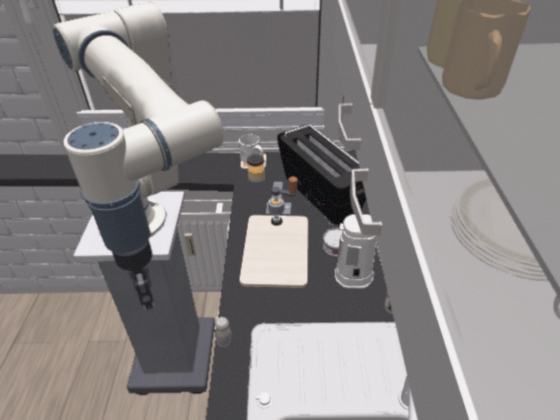

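The top view shows a red-brown knob near (272,186), with the robot's upper arm hiding the rest of the clamp. In the side view the knob is near (293,184), the hub near (276,205), and the board spans 243–308 by 216–284. I'll zoom in on both.

```bash
python3 - <<'E'
import cv2,numpy as np
a=cv2.imread('pics/side0.png')[160:240,235:315]; b=cv2.imread('pics/top0.png')[160:240,235:315]
cv2.imwrite('pics/z0.png',np.hstack([cv2.resize(x,(400,400),interpolation=cv2.INTER_CUBIC) for x in(a,b)]))
from h import *
c=cam('top');s=cam('side')
print(tri(c,(272,186),s,(293,184)))
E
```

```text
(array([ 0.54811515, -0.0674089 ,  0.20088842]), np.float64(0.0022431731532651447))
```

View pics/z0.png

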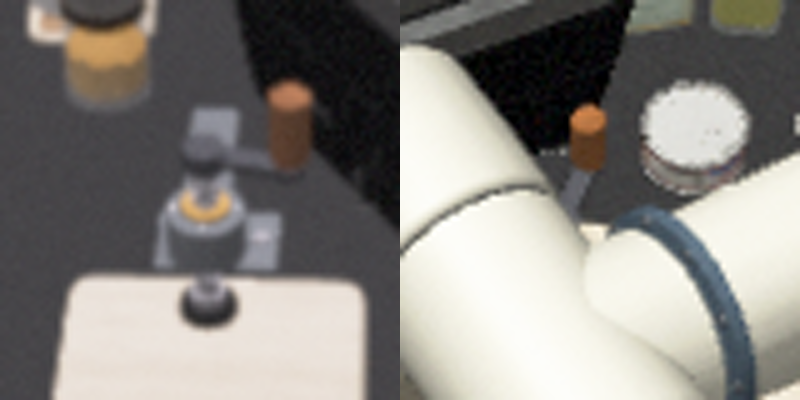

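Zoomed in, the side view puts the knob's top centre at (293,178.4), its middle at (293,185), the hub top at (275.8,189.4), the nut at (276,201.4) and the pad at (276.6,221). In the top view the knob's top is at (272.6,183.6). The toaster stands behind the knob.

```bash
python3 - <<'E'
from h import *
c=cam('top');s=cam('side')
print('knobtop',tri(c,(272.6,183.6),s,(293,178.4)))
k,_=tri(c,(272.6,187.6),s,(293,185)); print('knobmid',k)
print('nut',onz(s,276,201.4,.125))
for z in(.15,.16,.17,.175): print('hub',z,onz(s,275.8,189.4,z))
print('board pad',onz(s,276.6,221,.03))
# toaster corners: near-top edge points in both views
for a,b in(((281,163),(367,185)),((187,207),(283,150))): print('toaster guess',onz(c,*a,.18),onz(s,*b,.18))
E
```

```text
knobtop (array([ 0.54642978, -0.06903003,  0.221449  ]), np.float64(0.006822125950190337))
knobmid [ 0.54666485 -0.06904641  0.19656852]
nut [ 0.49540253 -0.05701825  0.125     ]
hub 0.15 [ 0.49522521 -0.02749777  0.15      ]
hub 0.16 [ 0.49552441 -0.04000787  0.16      ]
hub 0.17 [ 0.4958236  -0.05251797  0.17      ]
hub 0.175 [ 0.4959732  -0.05877302  0.175     ]
board pad [ 0.49510352 -0.0454367   0.03      ]
toaster guess [ 0.67223357 -0.08813572  0.18      ] [ 0.77820851 -0.05008897  0.18      ]
toaster guess [0.43880502 0.22111176 0.18      ] [0.51977638 0.15032738 0.18      ]
```

```bash
python3 -m handwheel '3 4.5 0.4 0 0 0 0.7;3 4.5 0.4 0 0 0 0.7;3 4.5 0.4 0 0 0 0.7;3 4.5 0.4 0 0 0 0.7;3 4.5 0.4 0 0 0 0.7;3 4.5 0.4 0 0 0 0.7;3 4.5 0.4 0 0 0 0.7;3 4.5 0.4 0 0 0 0.7'; python3 - <<'E'
from h import *
c=cam('top');s=cam('side')
a=s['frame'][120:240,235:385,::-1]; b=c['frame'][120:240,165:315,::-1]
cv2.imwrite('pics/z1.png',np.hstack([cv2.resize(x,(400,320),interpolation=cv2.INTER_CUBIC) for x in(a,b)]))
E
```

```text
t: 1.3
eef_pos: [0.4497, -0.147, 0.3362]
orientation: [-180.0, 0.0, -157.7]
ft_force: [1.0, -0.5, 0.1]
gripper_width: 0.0596
grasp_force: 0.0
```

View pics/z1.png

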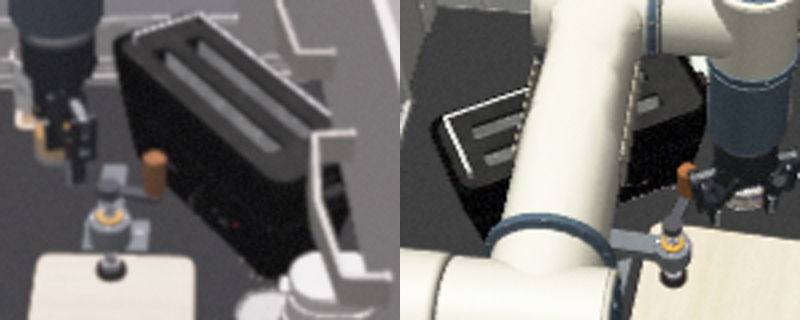

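The toaster's four top corners are now visible in both views. The nut is at top (267,211.9) and side (276.2,201.4), and the knob is next to the left finger in the top view.

```bash
python3 - <<'E'
from h import *
c=cam('top');s=cam('side')
C=lambda u,v:(u/8*3-400*3/8+165,v/8*3+120); S=lambda u,v:(u/8*3+235,v/8*3+120)
for n,a,b in(('nut',C(672,245),S(110,217)),('knobtop',C(686,169),S(154,156)),('knobmid',C(686,181),S(154,174)),('T near',C(703,105),S(268,178)),('T left',C(472,195),S(118,38)),('T 3',C(437,122),S(195,15))):
    print(n,tri(c,a,s,b))
E
```

```text
nut (array([ 0.49295288, -0.05364776,  0.11845485]), np.float64(0.008514613026006257))
knobtop (array([ 0.54637699, -0.06810299,  0.22121009]), np.float64(0.004918286084308755))
knobmid (array([ 0.54613415, -0.06793382,  0.19499465]), np.float64(0.005650343185526134))
T near (array([ 0.67651295, -0.07825965,  0.19642432]), np.float64(0.0020589898296546113))
T left (array([0.50068002, 0.21694157, 0.19370691]), np.float64(0.018750483275618922))
T 3 (array([0.61111386, 0.28715809, 0.19097363]), np.float64(0.003198931743470697))
```

```bash
python3 -m handwheel '3.2 2.6 0 0 0 0 0.7;3.2 2.6 0 0 0 0 0.7;3.2 2.6 0 0 0 0 0.7;0 0 -2 0 0 0 0.7;0 0 -2 0 0 0 0.7;0 0 -2 0 0 0 0.7;0 0 -2.2 0 0 0 0.7;0 0 0 0 0 0 0.7'; python3 - <<'E'
from h import *
c=cam('top');s=cam('side'); print({k:v for k,v in r.read_state().items() if k in('eef_pos','ft_force','gripper_width')})
a=s['frame'][140:220,240:340,::-1]; b=c['frame'][140:220,220:320,::-1]
cv2.imwrite('pics/z2.png',np.hstack([cv2.resize(x,(400,320),interpolation=cv2.INTER_CUBIC) for x in(a,b)]))
E
```

```text
t: 2.5
eef_pos: [0.5438, -0.0719, 0.2524]
orientation: [179.9, -0.2, -157.8]
ft_force: [-0.3, -0.8, 1.4]
gripper_width: 0.0594
grasp_force: 0.0
{'eef_pos': array([ 0.5450726 , -0.07164726,  0.25471885]), 'ft_force': array([-0.65798173,  0.09258382,  0.44716633]), 'gripper_width': 0.059537894083996803}
```

View pics/z2.png

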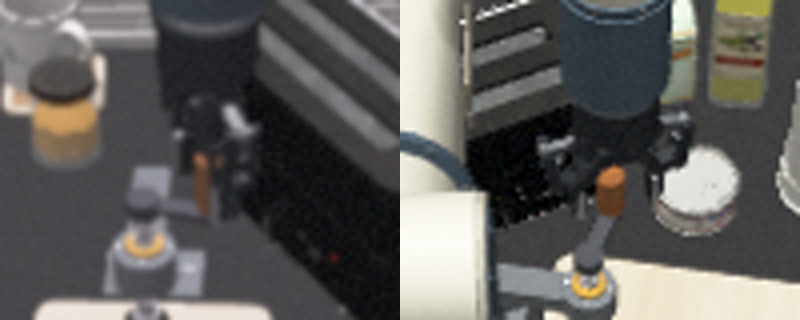

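The knob stands between the open fingers in the top view, near (612,190), and is partly behind the near finger in the side view. I'll compare with where the grasp point projects.

```bash
python3 - <<'E'
from h import *
c=cam('top');s=cam('side'); st=r.read_state(); e=st['eef_pos']
for z in(.196,.221):
    for n,k,o in(('top',c,(400-4*220+0,-560)),('side',s,(-960,-560))):
        for P in([e[0],e[1],z],[.5463,-.0685,z]): print(n,z,(proj(k,P)*4+o).round(1))
# nut in this crop
C=lambda u,v:((u-400)/4+220,v/4+140); S=lambda u,v:(u/4+240,v/4+140)
print(tri(c,C(590,285),s,S(146,245)),onz(c,*C(590,285),.125),onz(s,*S(146,245),.125))
print(e)
E
```

```text
top 0.196 [611.5 188.8]
top 0.196 [608.6 187.8]
side 0.196 [207.5 185.3]
side 0.196 [208.6 183. ]
top 0.221 [611.5 172.2]
top 0.221 [608.5 171.1]
side 0.221 [207.5 159.1]
side 0.221 [208.6 156.9]
(array([ 0.49402919, -0.0555033 ,  0.12079089]), np.float64(0.00790872471673322)) [ 0.48709491 -0.05780965  0.125     ] [ 0.4969835  -0.05631782  0.125     ]
[ 0.54541843 -0.07122966  0.25520648]
```

The grasp point lines up with the knob to within about 2 mm, so I'll close the gripper.

```bash
python3 -m handwheel '0 0 0 0 0 0 0.2;0 0 0 0 0 0 0;0 0 0 0 0 0 0;0 0 0 0 0 0 0;0 0 0 0 0 0 0;0 0 0 0 0 0 0'; python3 - <<'E'
from h import *
e=r.read_state()['eef_pos']; print(e, r.read_state()['ft_force'],r.read_state()['gripper_width'])
a=np.array([.4945,-.0562]); d=e[:2]-a; R=np.linalg.norm(d); phi=np.degrees(np.arctan2(d[1],d[0])); print(R,phi)
a=e[:2]-0.055*d/R; print('axis',a)
# offsets cm from start, clockwise 15deg steps
p=lambda t:5.5*np.array([np.cos(np.radians(phi-t)),np.sin(np.radians(phi-t))])
for t in range(0,360,10): print(t,(p(t+10)-p(t)).round(2), end='  ')
E
```

```text
t: 3.45
eef_pos: [0.5451, -0.0706, 0.2545]
orientation: [-180.0, 0.1, -157.7]
ft_force: [-2.4, 1.7, 5.3]
gripper_width: 0.0245
grasp_force: 58.7
[ 0.5451396  -0.07059312  0.25452689] [-2.40491297  1.74447527  5.26606651] 0.02451680762461735
0.05264533495484676 -15.86655695360104
axis [ 0.49223505 -0.05555624]
0 [-0.34 -0.9 ]  10 [-0.49 -0.82]  20 [-0.63 -0.73]  30 [-0.74 -0.61]  40 [-0.84 -0.47]  50 [-0.91 -0.31]  60 [-0.95 -0.15]  70 [-0.96  0.01]  80 [-0.94  0.18]  90 [-0.9   0.34]  100 [-0.82  0.49]  110 [-0.73  0.63]  120 [-0.61  0.74]  130 [-0.47  0.84]  140 [-0.31  0.91]  150 [-0.15  0.95]  160 [0.01 0.96]  170 [0.18 0.94]  180 [0.34 0.9 ]  190 [0.49 0.82]  200 [0.63 0.73]  210 [0.74 0.61]  220 [0.84 0.47]  230 [0.91 0.31]  240 [0.95 0.15]  250 [ 0.96 -0.01]  260 [ 0.94 -0.18]  270 [ 0.9  -0.34]  280 [ 0.82 -0.49]  290 [ 0.73 -0.63]  300 [ 0.61 -0.74]  310 [ 0.47 -0.84]  320 [ 0.31 -0.91]  330 [ 0.15 -0.95]  340 [-0.01 -0.96]  350 [-0.18 -0.94]
```

```bash
python3 -m handwheel '-0.34 -0.9 -0.04 0 0 0 0;-0.49 -0.82 -0.05 0 0 0 0;-0.63 -0.73 -0.04 0 0 0 0;-0.74 -0.61 -0.05 0 0 0 0'; python3 -c "
from rig import r;s=r.read_state();print(s['eef_pos'],s['ft_force'],s['wrist_torque'],s['gripper_width'])"
```

```text
t: 3.95
eef_pos: [0.5228, -0.1004, 0.2527]
orientation: [179.9, 0.1, -157.6]
ft_force: [-4.5, 8.4, 8.7]
gripper_width: 0.0251
grasp_force: 59.0
[ 0.52284734 -0.10035585  0.25267511] [-4.51322103  8.40092717  8.72888872] [ 3.10879649  1.37640958 -0.01394671] 0.02509673596972611
```

```bash
python3 -m handwheel '-0.84 -0.44 -0.04 0 0 0 0;-0.91 -0.28 -0.05 0 0 0 0;-0.95 -0.12 -0.04 0 0 0 0;-0.96 0.04 -0.05 0 0 0 0;-0.94 0.2 -0.04 0 0 0 0'; python3 -c "
from rig import r;s=r.read_state();print(s['eef_pos'],s['ft_force'],s['wrist_torque'],s['gripper_width'])"
```

```text
t: 4.58
eef_pos: [0.4777, -0.107, 0.2506]
orientation: [-180.0, 0.2, -157.7]
ft_force: [3.1, 4.6, 6.2]
gripper_width: 0.0249
grasp_force: 58.8
[ 0.47768877 -0.10696551  0.25059256] [3.07983085 4.60243281 6.15977865] [ 1.84785241 -1.05525693 -0.01034906] 0.02486888630737606
```

```bash
cat > fit.py <<'E'
import sys,numpy as np
from scipy.optimize import least_squares
P=np.array(eval(sys.argv[1])); t0=float(sys.argv[2]); step=float(sys.argv[3]); n=int(sys.argv[4])
a=least_squares(lambda a:np.hypot(*(P-a).T)-.055,[.494,-.056]).x
print('axis',a,'res',np.hypot(*(P-a).T)-.055); ang=np.degrees(np.arctan2(*(P-a).T[::-1])); print('ang',ang)
q=100*P[-1]
for i in range(1,n+1):
    t=np.radians(ang[-1]-step*i); w=100*a+5.5*np.array([np.cos(t),np.sin(t)]); print(i,(w-q).round(2)); q=w
E
python3 fit.py '[[.5451,-.0706],[.5228,-.1004],[.4777,-.1070]]' 0 10 10
```

```text
axis [ 0.49271935 -0.05418478] res [-1.07451649e-04  1.42467504e-04 -9.07303279e-05]
ang [ -17.40011465  -56.94062282 -105.87444928]
1 [-0.9   0.33]
2 [-0.82  0.49]
3 [-0.72  0.63]
4 [-0.6   0.74]
5 [-0.47  0.84]
6 [-0.31  0.91]
7 [-0.15  0.95]
8 [0.01 0.96]
9 [0.18 0.94]
10 [0.34 0.9 ]
```

```bash
python3 -m handwheel '-0.9 0.33 -0.04 0 0 0 0;-0.82 0.49 -0.05 0 0 0 0;-0.72 0.63 -0.04 0 0 0 0;-0.6 0.74 -0.05 0 0 0 0;-0.47 0.84 -0.04 0 0 0 0;-0.31 0.91 -0.05 0 0 0 0;-0.15 0.95 -0.04 0 0 0 0'; python3 -c "
from rig import r;s=r.read_state();print(s['eef_pos'],s['ft_force'],s['wrist_torque'],s['gripper_width'])"
```

```text
t: 5.45
eef_pos: [0.4376, -0.0588, 0.2475]
orientation: [-179.9, 0.0, -157.6]
ft_force: [3.9, -1.5, 5.1]
gripper_width: 0.0245
grasp_force: 58.9
[ 0.43756945 -0.05875118  0.24749833] [ 3.94617945 -1.50433766  5.14832631] [-0.3539098  -1.66052546  0.03091796] 0.02449694700739384
```

```bash
python3 -c "
from rig import r;print(list(r.read_state()['eef_pos'][:2].round(4)))" ; python3 fit.py "[[.5451,-.0706],[.5228,-.1004],[.4777,-.1070],$(python3 -c "
from rig import r;print(list(map(float,r.read_state()['eef_pos'][:2])))")]" 0 10 3
```

```text
[np.float64(0.4376), np.float64(-0.0588)]
axis [ 0.49256202 -0.05423713] res [ 2.71102532e-05  1.84654947e-04 -1.83941204e-04  1.77530503e-04]
ang [ -17.2991187   -56.7740735  -105.73123988 -175.30741556]
1 [0.02 0.96]
2 [0.17 0.94]
3 [0.33 0.9 ]
```

```bash
python3 -m handwheel '0.02 0.96 -0.04 0 0 0 0;0.17 0.94 -0.05 0 0 0 0;0.06 0.2 -0.01 0 0 0 0;0 0 0 0 0 0 0;0 0 0 0 0 0 0;0 0 0 0 0 0 0'; python3 fit.py "[[.5451,-.0706],[.5228,-.1004],[.4777,-.1070],[.4376,-.0588],$(python3 -c "
from rig import r;print(list(map(float,r.read_state()['eef_pos'][:2])))")]" 0 -10 9
```

```text
t: 6.2
eef_pos: [0.4398, -0.038, 0.2465]
orientation: [-179.9, -0.0, -157.7]
ft_force: [1.1, 0.2, 8.5]
gripper_width: 0.0245
grasp_force: 58.9
axis [ 0.4925028  -0.05421954] res [ 8.88836407e-05  2.31831612e-04 -1.83035069e-04  9.35369520e-05
  1.76044200e-04]
ang [ -17.29826671  -56.73267814 -105.66667385 -175.23094266  162.8850324 ]
1 [-0.18 -0.94]
2 [-0.04 -0.96]
3 [ 0.13 -0.95]
4 [ 0.29 -0.91]
5 [ 0.45 -0.85]
6 [ 0.59 -0.76]
7 [ 0.71 -0.64]
8 [ 0.81 -0.51]
9 [ 0.89 -0.36]
```

```bash
python3 -m handwheel '-0.18 -0.94 0.04 0 0 0 0;-0.04 -0.96 0.04 0 0 0 0;0.13 -0.95 0.04 0 0 0 0;0.29 -0.91 0.05 0 0 0 0;0.45 -0.85 0.04 0 0 0 0;0.59 -0.76 0.05 0 0 0 0;0.71 -0.64 0.04 0 0 0 0;0.81 -0.51 0.05 0 0 0 0'; python3 -m handwheel '0.89 -0.36 0.04 0 0 0 0;0 0 0 0 0 0 0;0 0 0 0 0 0 0;0 0 0 0 0 0 0'; python3 fit.py "[[.5451,-.0706],[.5228,-.1004],[.4777,-.1070],[.4376,-.0588],[.4398,-.038],$(python3 -c "
from rig import r;print(list(map(float,r.read_state()['eef_pos'][:2])))")]" 0 10 18
```

```text
t: 7.2
eef_pos: [0.467, -0.1026, 0.2499]
orientation: [180.0, -0.0, -157.7]
ft_force: [-0.4, 5.7, 11.0]
gripper_width: 0.0246
grasp_force: 59.2
t: 7.7
eef_pos: [0.4764, -0.1063, 0.2505]
orientation: [-179.9, 0.0, -157.7]
ft_force: [1.5, 1.8, 7.6]
gripper_width: 0.0245
grasp_force: 59.2
axis [ 0.49257677 -0.05404483] res [ 7.05317885e-05  3.37557079e-04  5.16212327e-06  1.82031376e-04
  1.61797363e-04 -2.90554972e-04]
ang [ -17.49469622  -56.8959411  -105.6917187  -175.05655596  163.09003625
 -107.20041148]
1 [-0.9   0.33]
2 [-0.81  0.51]
3 [-0.71  0.64]
4 [-0.59  0.76]
5 [-0.45  0.85]
6 [-0.29  0.91]
7 [-0.13  0.95]
8 [0.04 0.96]
9 [0.2  0.94]
10 [0.36 0.89]
11 [0.51 0.81]
12 [0.64 0.71]
13 [0.76 0.59]
14 [0.85 0.45]
15 [0.91 0.29]
16 [0.95 0.13]
17 [ 0.96 -0.04]
18 [ 0.94 -0.2 ]
```

```bash
python3 -m handwheel '-0.9 0.33 -0.04 0 0 0 0;-0.81 0.51 -0.05 0 0 0 0;-0.71 0.64 -0.04 0 0 0 0;-0.59 0.76 -0.05 0 0 0 0;-0.45 0.85 -0.04 0 0 0 0;-0.29 0.91 -0.05 0 0 0 0;-0.13 0.95 -0.04 0 0 0 0;0.04 0.96 -0.05 0 0 0 0'; python3 -m handwheel '0.2 0.94 -0.04 0 0 0 0;0.36 0.89 -0.05 0 0 0 0;0.51 0.81 -0.04 0 0 0 0;0.64 0.71 -0.05 0 0 0 0;0.76 0.59 -0.04 0 0 0 0'; python3 fit.py "[[.5451,-.0706],[.5228,-.1004],[.4777,-.1070],[.4376,-.0588],[.4398,-.038],[.4764,-.1063],$(python3 -c "
from rig import r;print(list(map(float,r.read_state()['eef_pos'][:2])))")]" 0 10 6
```

```text
t: 8.7
eef_pos: [0.4378, -0.0477, 0.247]
orientation: [-179.8, -0.0, -157.7]
ft_force: [1.6, -1.0, 8.1]
gripper_width: 0.0249
grasp_force: 59.2
t: 9.32
eef_pos: [0.4619, -0.008, 0.2447]
orientation: [-179.9, -0.1, -157.6]
ft_force: [-3.0, 0.4, 11.0]
gripper_width: 0.0248
grasp_force: 59.2
axis [ 0.49254518 -0.0539735 ] res [ 1.22130487e-04  4.14562569e-04  6.53159118e-05  1.56760266e-04
  1.10861479e-04 -2.39344474e-04  2.40396842e-04]
ang [ -17.55554246  -56.90886646 -105.64000522 -174.97990562  163.15143889
 -107.14745182  123.72787708]
1 [0.85 0.44]
2 [0.91 0.31]
3 [0.95 0.15]
4 [ 0.96 -0.02]
5 [ 0.94 -0.19]
6 [ 0.89 -0.35]
```

```bash
python3 -m handwheel '0.85 0.44 -0.05 0 0 0 0;0.91 0.31 -0.04 0 0 0 0;0.95 0.15 -0.05 0 0 0 0;0.96 -0.02 -0.04 0 0 0 0;0.94 -0.19 -0.05 0 0 0 0;0 0 0 0 0 0 0;0 0 0 0 0 0 0;0 0 0 0 0 0 0'; python3 fit.py "[[.5451,-.0706],[.5228,-.1004],[.4777,-.1070],[.4376,-.0588],[.4398,-.038],[.4764,-.1063],[.4619,-.008],$(python3 -c "
from rig import r;print(list(map(float,r.read_state()['eef_pos'][:2])))")]" 0 -10 9
```

```text
t: 10.32
eef_pos: [0.5091, -0.0011, 0.2425]
orientation: [-179.9, 0.1, -157.7]
ft_force: [3.2, 0.1, 6.3]
gripper_width: 0.025
grasp_force: 59.1
axis [ 0.49258678 -0.05388544] res [ 0.00010912  0.00046569  0.00016133  0.00020596  0.00012523 -0.00014293
  0.00020102  0.00026985]
ang [ -17.6558754   -56.99452822 -105.65695069 -174.89264119  163.25156692
 -107.16184732  123.77339199   72.63865258]
1 [-0.94  0.18]
2 [-0.96  0.04]
3 [-0.95 -0.13]
4 [-0.91 -0.29]
5 [-0.85 -0.44]
6 [-0.76 -0.59]
7 [-0.65 -0.71]
8 [-0.51 -0.81]
9 [-0.36 -0.89]
```

```bash
python3 -m handwheel '-0.94 0.18 0.04 0 0 0 0;-0.96 0.04 0.05 0 0 0 0;-0.95 -0.13 0.04 0 0 0 0;-0.91 -0.29 0.05 0 0 0 0;-0.85 -0.44 0.04 0 0 0 0;-0.76 -0.59 0.05 0 0 0 0;-0.65 -0.71 0.04 0 0 0 0;-0.51 -0.81 0.05 0 0 0 0'; python3 -m handwheel '-0.36 -0.89 0.04 0 0 0 0;0 0 0 0 0 0 0;0 0 0 0 0 0 0;0 0 0 0 0 0 0'; python3 fit.py "[[.5451,-.0706],[.5228,-.1004],[.4777,-.1070],[.4376,-.0588],[.4398,-.038],[.4764,-.1063],[.4619,-.008],[.5091,-.0011],$(python3 -c "
from rig import r;print(list(map(float,r.read_state()['eef_pos'][:2])))")]" 0 10 29
```

```text
t: 11.32
eef_pos: [0.4434, -0.0286, 0.246]
orientation: [-179.9, 0.1, -157.6]
ft_force: [2.8, 1.5, 8.0]
gripper_width: 0.0249
grasp_force: 59.1
t: 11.82
eef_pos: [0.4397, -0.0381, 0.2465]
orientation: [-179.9, -0.0, -157.7]
ft_force: [0.6, -0.7, 8.1]
gripper_width: 0.0251
grasp_force: 59.2
axis [ 0.49255687 -0.05387203] res [ 1.41685612e-04  4.93234380e-04  1.66185544e-04  1.77373460e-04
  9.27279302e-05 -1.38932473e-04  1.73242250e-04  3.04267963e-04
  1.34898605e-04]
ang [ -17.65973235  -56.97617793 -105.62328231 -174.87600251  163.25596319
 -107.12787047  123.75532023   72.59468304  163.39135895]
1 [0.37 0.89]
2 [0.5  0.82]
3 [0.64 0.72]
4 [0.75 0.6 ]
5 [0.84 0.46]
6 [0.91 0.3 ]
7 [0.95 0.14]
8 [ 0.96 -0.03]
9 [ 0.94 -0.19]
10 [ 0.89 -0.35]
11 [ 0.82 -0.5 ]
12 [ 0.72 -0.64]
13 [ 0.6  -0.75]
14 [ 0.46 -0.84]
15 [ 0.3  -0.91]
16 [ 0.14 -0.95]
17 [-0.03 -0.96]
18 [-0.19 -0.94]
19 [-0.35 -0.89]
20 [-0.5  -0.82]
21 [-0.64 -0.72]
22 [-0.75 -0.6 ]
23 [-0.84 -0.46]
24 [-0.91 -0.3 ]
25 [-0.95 -0.14]
26 [-0.96  0.03]
27 [-0.94  0.19]
28 [-0.89  0.35]
29 [-0.82  0.5 ]
```

```bash
python3 -m handwheel '0.37 0.89 -0.04 0 0 0 0;0.5 0.82 -0.05 0 0 0 0;0.64 0.72 -0.04 0 0 0 0;0.75 0.6 -0.05 0 0 0 0;0.84 0.46 -0.04 0 0 0 0;0.91 0.3 -0.05 0 0 0 0;0.95 0.14 -0.04 0 0 0 0;0.96 -0.03 -0.05 0 0 0 0'; python3 -m handwheel '0.94 -0.19 -0.04 0 0 0 0;0.89 -0.35 -0.05 0 0 0 0;0.82 -0.5 -0.04 0 0 0 0;0.72 -0.64 -0.05 0 0 0 0;0.6 -0.75 -0.04 0 0 0 0;0.46 -0.84 -0.05 0 0 0 0;0.3 -0.91 -0.04 0 0 0 0;0 0 0 0 0 0 0';  python3 fit.py "[[.5451,-.0706],[.5228,-.1004],[.4777,-.1070],[.4376,-.0588],[.4398,-.038],[.4764,-.1063],[.4619,-.008],[.5091,-.0011],[.4397,-.0381],$(python3 -c "
from rig import r;print(list(map(float,r.read_state()['eef_pos'][:2])))")]" 0 5 24
```

```text
t: 12.82
eef_pos: [0.4987, 0.0012, 0.2429]
orientation: [-179.9, -0.1, -157.6]
ft_force: [-0.9, -0.0, 10.2]
gripper_width: 0.025
grasp_force: 59.2
t: 13.82
eef_pos: [0.5463, -0.0413, 0.2398]
orientation: [-179.9, -0.0, -157.7]
ft_force: [2.2, -2.0, 8.0]
gripper_width: 0.0249
grasp_force: 59.2
axis [ 0.49258589 -0.05385723] res [ 0.00011853  0.00048984  0.00018825  0.0002076   0.00011626 -0.00011624
  0.00017707  0.00028147  0.0001834   0.00014905]
ang [ -17.68353837  -57.00962449 -105.64815683 -174.86339759  163.27938239
 -107.15226957  123.78890846   72.61879247  163.40869232   13.20533104]
1 [ 0.07 -0.47]
2 [ 0.05 -0.48]
3 [ 0.01 -0.48]
4 [-0.04 -0.48]
5 [-0.08 -0.47]
6 [-0.12 -0.46]
7 [-0.16 -0.45]
8 [-0.2  -0.44]
9 [-0.23 -0.42]
10 [-0.27 -0.4 ]
11 [-0.3  -0.37]
12 [-0.34 -0.34]
13 [-0.36 -0.31]
14 [-0.39 -0.28]
15 [-0.41 -0.25]
16 [-0.43 -0.21]
17 [-0.45 -0.17]
18 [-0.46 -0.13]
19 [-0.47 -0.09]
20 [-0.48 -0.05]
21 [-0.48 -0.01]
22 [-0.48  0.04]
23 [-0.47  0.08]
24 [-0.46  0.12]
```

Now 5° per row, checking the force every few rows to find the stop.

```bash
python3 -m handwheel '0.07 -0.47 -0.02 0 0 0 0;0.05 -0.48 -0.02 0 0 0 0;0.01 -0.48 -0.02 0 0 0 0;-0.04 -0.48 -0.03 0 0 0 0'; python3 -m handwheel '-0.08 -0.47 -0.02 0 0 0 0;-0.12 -0.46 -0.02 0 0 0 0;-0.16 -0.45 -0.02 0 0 0 0;-0.2 -0.44 -0.03 0 0 0 0'
```

```text
t: 14.32
eef_pos: [0.5473, -0.0595, 0.239]
orientation: [-179.9, 0.0, -157.6]
ft_force: [1.1, 1.6, 8.8]
gripper_width: 0.0248
grasp_force: 59.2
t: 14.82
eef_pos: [0.5419, -0.0778, 0.2381]
orientation: [-179.9, 0.1, -157.6]
ft_force: [2.0, 0.5, 9.0]
gripper_width: 0.0246
grasp_force: 59.2
```

```bash
python3 -m handwheel '-0.23 -0.42 -0.02 0 0 0 0;-0.27 -0.4 -0.02 0 0 0 0;-0.3 -0.37 -0.02 0 0 0 0;-0.34 -0.34 -0.03 0 0 0 0'
```

```text
t: 15.32
eef_pos: [0.5304, -0.0933, 0.2372]
orientation: [-179.9, 0.0, -157.7]
ft_force: [2.5, -1.0, 7.6]
gripper_width: 0.0249
grasp_force: 59.2
```

```bash
python3 -m handwheel '-0.36 -0.31 -0.02 0 0 0 0;-0.39 -0.28 -0.02 0 0 0 0;-0.41 -0.25 -0.02 0 0 0 0;-0.43 -0.21 -0.03 0 0 0 0'
```

```text
t: 15.82
eef_pos: [0.5143, -0.104, 0.2363]
orientation: [-179.8, 0.0, -157.7]
ft_force: [3.2, -1.7, 8.5]
gripper_width: 0.0253
grasp_force: 59.2
```

```bash
python3 -m handwheel '-0.45 -0.17 -0.02 0 0 0 0;-0.46 -0.13 -0.02 0 0 0 0;-0.47 -0.09 -0.02 0 0 0 0'
```

```text
t: 16.2
eef_pos: [0.5004, -0.1079, 0.2357]
orientation: [-179.8, -0.0, -157.7]
ft_force: [1.9, -0.7, 7.9]
gripper_width: 0.0249
grasp_force: 59.2
```

```bash
python3 -m handwheel '-0.48 -0.05 -0.02 0 0 0 0;-0.48 -0.01 -0.02 0 0 0 0'
```

```text
t: 16.45
eef_pos: [0.4907, -0.1084, 0.2352]
orientation: [-179.9, -0.0, -157.7]
ft_force: [1.7, -1.2, 8.0]
gripper_width: 0.0247
grasp_force: 59.2
```

```bash
python3 -m handwheel '-0.38 0.02 -0.02 0 0 0 0;-0.38 0.05 -0.02 0 0 0 0'
```

```text
t: 16.7
eef_pos: [0.4875, -0.108, 0.2354]
orientation: [-179.6, 0.5, -157.6]
ft_force: [24.4, -7.9, -7.1]
gripper_width: 0.0245
grasp_force: 59.2
```

```bash
python3 -m handwheel '-0.38 0.08 -0.02 0 0 0 0;-0.2 0.05 0 0 0 0 0'
```

```text
t: 16.95
eef_pos: [0.4861, -0.1074, 0.2356]
orientation: [-179.2, 1.0, -157.6]
ft_force: [37.6, -14.2, -19.1]
gripper_width: 0.0249
grasp_force: 59.9
```

The force rose to 38 N with no further motion, so the crank is at its stop. I'll ease off the load, then open.

```bash
python3 -m handwheel '0 0 0 0 0 0 0;0.3 -0.06 0 0 0 0 0;0.2 -0.05 0 0 0 0 0;0.1 -0.02 0 0 0 0 0;0 0 0 0 0 0 0'
```

```text
t: 17.58
eef_pos: [0.4879, -0.108, 0.2353]
orientation: [-179.6, 0.5, -157.6]
ft_force: [17.1, -6.9, -1.8]
gripper_width: 0.0246
grasp_force: 61.6
```

```bash
python3 -m handwheel '0.2 -0.05 0 0 0 0 0;0.1 -0.02 0 0 0 0 0;0 0 0 0 0 0 0'
```

```text
t: 17.95
eef_pos: [0.4886, -0.1083, 0.2352]
orientation: [-179.7, 0.3, -157.6]
ft_force: [8.0, -1.4, 5.2]
gripper_width: 0.0244
grasp_force: 62.2
```

```bash
python3 -m handwheel '0 0 0 0 0 0 0.5;0 0 0 0 0 0 0.6;0 0 0 0 0 0 0.6;0 0 0 0 0 0 0.6;0 0 0 0 0 0 0.6'
```

```text
t: 18.58
eef_pos: [0.4864, -0.1076, 0.2335]
orientation: [180.0, -0.0, -157.7]
ft_force: [-0.1, 1.0, 0.0]
gripper_width: 0.0514
grasp_force: 0.0
```

```bash
python3 -m handwheel '0 0 1 0 0 0 0.6;0 0 2 0 0 0 0.6;0 0 3 0 0 0 0.6;0 0 3 0 0 0 0.6;-1 -4 1 0 0 0 0.6;-1 -4 0 0 0 0 0.6;-1 -4 0 0 0 0 0.6;0 0 0 0 0 0 0.6'; python3 - <<'E'
from h import *
c=cam('top');s=cam('side')
a=s['frame'][140:300,220:420,::-1]; b=c['frame'][140:300,150:350,::-1]
cv2.imwrite('pics/z3.png',np.hstack([cv2.resize(x,(400,320),interpolation=cv2.INTER_CUBIC) for x in(a,b)]))
# expected knob at stop
k=[.4886,-.1083,.177]
print(proj(s,k)*2-[440,280],proj(c,k)*2-[300-400,280])
E
```

```text
t: 19.58
eef_pos: [0.4558, -0.2297, 0.3344]
orientation: [-180.0, 0.0, -157.9]
ft_force: [0.3, -0.2, -0.6]
gripper_width: 0.0513
grasp_force: 0.0
[106.50596856 118.43270997] [663.07404612 128.31929058]
```

View pics/z3.png

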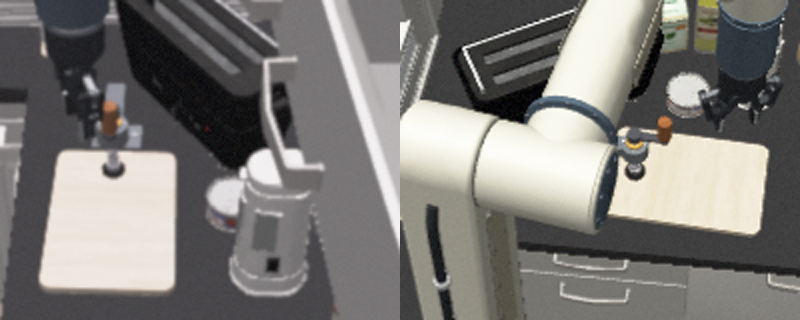

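The knob is at (109,119) in the side view and (665,129) in the top view, as predicted for the stop, and the pad is down on the board. A quick check that the board hasn't moved, then I'll hand in.

```bash
python3 - <<'E'
from h import *
s=cam('side'); a=cv2.cvtColor(cv2.imread('pics/side0.png'),cv2.COLOR_BGR2GRAY).astype(np.float32); b=cv2.cvtColor(s['frame'],cv2.COLOR_RGB2GRAY).astype(np.float32)
for n,(x0,x1,y0,y1) in dict(board=(230,320,240,295),tin=(318,345,225,255),salt=(210,235,312,350)).items():
    print(n,cv2.phaseCorrelate(a[y0:y1,x0:x1],b[y0:y1,x0:x1]),abs(a-b)[y0:y1,x0:x1].mean())
st=r.read_state(); print(st['t'],st['ft_force'],st['joint_velocities'].round(1))
r.sign_off()
E
```

```text
board ((0.07402594097090542, 0.008015805676418353), 0.9371743387646145) 2.7418182
tin ((0.391533099467976, 0.08526023717975839), 1.0044831340695606) 3.0407407
salt ((0.5580388122847566, 0.08483874363784238), 0.9686613252162933) 3.2357895
19.725 [0.57529947 0.43073559 0.73145248] [ 0.9 -0.  -0.3 -0.1  0.1  0.1]
the job is handed in; nothing more can be done
```

The crank is at its stop with the pad down on the board: I worked it half a turn in, a quarter back, twice over, then on to the stop, and handed the job in at 19.7 s with the gripper clear. The board shows no measurable shift; the tin and shaker checks read about half a pixel, which I put down to image noise as the arm never went near the tin; the jar and mug were not measured.

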